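# Pin the carving block to its sloping board and clamp it

## Robot

A 6-joint arm with a two-finger parallel gripper is mounted at the origin on the work surface. World frame = base frame: x ahead of the robot, y to its left, z up, the work surface at z = 0. Lengths are in m, angles in rad, forces in N, time in s.
With the tool pointing down it reaches from about 0.225 to 0.875 m from the base axis. Payload 3.4 kg.
Tool frame: the origin (TCP) lies midway between the tips of the shut fingers; the grasp point (between the pads) lies 19 mm behind it (pinch_z is the distance from the TCP to the grasp point, in m); z points along the fingers, y is the line along which they close (so a half turn about z gives the same grasp; the last joint's range is limited). The gripper opens to 85 mm and grips with 20 to 120 N. Pads are 22 mm wide; open, the fingers measure 114 mm over their backs; the gripper's body (76 mm by 85 mm) begins 54 mm behind the grasp point. The pads swing forward as they close: fully open they stand 13 mm farther back than shut.
Start: joints at [1.15, 0.276, 1.505, -0, 1.361, -0.121], TCP at [0.17, 0.549, 0.231] pointing down, gripper open.
Joint ranges: [-2.89, 2.89], [-0.75, 2.08], [0.22, 2.7], [-1.18, 4.32], [0.11, 2.71], [-2.7, 2.7]. Speed limits (rad/s): [2.57, 2.57, 3.14, 3.14, 3.14, 3.14].

## Interface

Orientations are given as a unit quaternion [w, x, y, z].
In Python, from rig import get_state, get_image, sign_off, pinch_z gives the robot as it stands.
- The arm moves only by the tool send_rows, never from a script. Its argument "steps" is one flat list of numbers, 5 for each row, row after row: the gripper's target within -1 to 1 (fully open at 1, half-way at 0, shut at -1), then the shift along the tool's x, y, z in cm, then the turn about the tool's z in degrees. In form: [gripper, x, y, z, roll, gripper, x, y, z, roll, ...]. A call has 1 to 12 rows; each row shifts and turns the commanded pose from where the row before left it, along the tool's axes as they then stand; what a row does not reach is not made up. A row lasts 1/10 s, in which the tool goes at most 50 mm and 8.59 degrees, less where a joint would pass 70% of its speed; a pose out of reach is approached as far as the arm can. A call is refused whole if a number of a shift passes 5 or a number of a turn 8.59, either way. A call with a gripper value outside its range is refused whole. The fingers move at their own pace and stop on an object; "newtons" is the grip in N (left out, the last holds). Time passes only in rows, so rows that do not move let the fingers close. It gives the time, the measured TCP pose, the force, the opening and the grip force at its end, in the units of the state.
- get_state(): the state, without advancing time (a new reading comes with each control period).
- get_image(name): name is "scene" or "top" or "wrist"; returns a dict with "color" (420x560x3 uint8, red, green, blue), "mtx" (3x3 intrinsics, pixels), "T" (4x4, takes a point from camera to world coordinates); the wrist camera has in their place "mount" (4x4, takes a point from camera to tool coordinates, whose origin is the TCP and whose axes are the flange's). Camera axes: x right, y down, z forward; pixel columns grow to the right and rows downward; lengths in m; the calibration is good to about 2 mm. The wrist camera is an equidistant fisheye: a pixel r from the principal point sees the ray r / f radians off the axis. A picture is of the moment at which its call begins: read the wrist's pose just before it. There is no depth.
- sign_off(): hands the job in; it is judged then, once.
The state is a dict: "clock": time; "qpos": joint angles; "qd": joint speeds; "effort": joint torques, N m; "position": TCP position; "ee_rot": TCP orientation; "contact_force": force on the tool from outside, world axes, zero at the start; "moment": the same for the moment, N m; "width": finger opening in m; "gripper_force": force on a finger pad.
Only numpy, scipy, OpenCV 4.12 (cv2) and the standard library are available. Lean on these libraries where they do the work, as an engineer would, in place of code of your own. Each camera call takes 0.05 s, during which the arm holds its last target. There are 200 camera calls.

## Task

The woodblock on the sloping carving board still lacks one of its two locating pins. Take the loose pin from its stand and push it fully home in the empty brass-ringed hole of the block, its collar flat on the wood, and only then swing the red cam clamp fully closed; let go of everything and do not disturb the ink tin, the gouge or the ink roller.

Things in the scene. Friction and masses are not known exactly. Their poses are not given: they have to be found in the camera images.
- pin: Loose pin, 106 mm, about 110 g. Origin: centre of its brass collar's underside; +z up its handle. Round steel shank, 12 mm diameter, down to z = -40 mm, last 4 mm tapered. Collar: 26 mm diameter, z = 0 to 6 mm. Pale wooden handle, 20 x 20 mm square with sides along the pin's x and y, z = 6 to 66 mm. At the start it stands upright in the stand, collar on its top (55 mm above the table).
- stand: Fixed dark wooden cube-like stand for the pin, 70 x 70 mm and 55 mm high, origin at the centre of its underside; the pin stands in a loose 15 mm hole, 47 mm deep, in the middle of its top. It stands to the left or to the right of the carving board.
- socket (a point): Centre of the mouth of the empty, brass-ringed hole in the block's top face. z: out of the hole, square to the face, leaning 0.48 rad from vertical towards the robot; x: up the slope; y: along the block's width. Hole: 14 mm diameter, 2 mm chamfer, 30 mm deep, then wider below: the whole shank goes in. Once home, the pin's origin lies at this point; any turn about its axis will do.
- block_top (a point): Centre of the top face of the fixed olive-stained woodblock with pale carved marks, 160 mm (x, up the slope) by 180 mm (y) and 30 mm thick; axes as socket. It lies on a fixed sloping board of 240 x 280 mm, 25 mm thick.
- twin_pin (a point): Foot, on the block's top face, of the identical second pin that is already home in the opposite corner (fixed); axes as socket. Its handle stands 66 mm above the face. Leave it.
- clamp (a joint): Angle of the red cam clamp in rad, at the right (-y) side of the block. 0: open, handle out sideways to the board's -y; it grows clockwise, seen from above, to its stop at 1.45: closed, handle pointing down the slope. Stays where it is left; friction 0.12 N m (about 1.6 N at the knob).
- clamp_knob (a point): Point on the axis of the upright black knob on the end of the clamp's red handle. The knob is a free-standing cylinder of 20 mm diameter, axis square to the board, from 24 mm below to 18 mm above this point; the red handle bar (20 mm wide, 10 mm thick) ends directly below it. This point lies 32 mm above the plane of the block's top face. Pinch the knob or push it sideways.
- clamp_pivot (a point): Point on the clamp's hinge axis, at the height of clamp_knob; axes as those of socket (z along the hinge axis). The knob circles it at 75 mm; with clamp angle q the knob lies at (-75 sin q, -75 cos q, 0) mm in this frame.
- ink_tin: Bystander: blue-labelled ink tin, 72 mm diameter, 85 mm high, upright, origin at the centre of its underside. It stands on the side of the board where the stand is not.
- gouge: Bystander: carving gouge with wooden handle lying on the table at the far left, 187 mm long, 25 mm high, lying along its x; origin at table level, at the front end of the ferrule.
- ink_roller: Bystander: rubber ink roller lying on the table at the far right, 160 mm long and 110 mm wide, 38 mm high; origin at table level.
There are look-alikes about, which are no part of the job. Leave any orange look-alike of the pin alone.

How it is judged:
On the way, in this order (a step that is already met when the one before it is completed fails the run):
1. the pin is fully home in the empty hole while the clamp is still open (below 0.7 rad) (distance between pin and socket below 0.005 m and angle between the z axis of pin and the z axis of socket, either way round below 0.09 rad and value of joint clamp below 0.7 rad), for 0.2 s.
2. the clamp is swung closed with the pin home (distance between pin and socket below 0.005 m and angle between the z axis of pin and the z axis of socket, either way round below 0.09 rad and value of joint clamp above 1.3 rad), for 0.2 s.
At the end, for the whole second after the job is handed in: The pin is at rest in the hole, collar within 5 mm of the hole's mouth and its axis within 0.09 rad of the hole's; the clamp stands beyond 1.3 rad of its 1.45; the robot touches nothing (all of step 2 and linear speed of pin below 0.02 m/s).
It fails at once if the clamp is swung closed (beyond 1 rad) before the pin is home (value of joint clamp above 1 rad and distance between pin and socket above 0.01 m).
It fails at once if the ink tin is moved by more than 25 mm (distance of ink_tin from where it was at the start of the episode above 0.025 m).
It fails at once if the gouge is moved by more than 25 mm (distance of gouge from where it was at the start of the episode above 0.025 m).
It fails at once if the ink roller is moved by more than 25 mm (distance of ink_roller from where it was at the start of the episode above 0.025 m).
It also fails if it takes over 59 s, if anything falls off the work surface, if the arm or the gripper's body presses on something with over 40 N, if the wrist force passes 120 N, or if a joint passes its speed limit or range.

## Working session

There is one attempt and no reset: what is moved stays moved. The work goes in short steps, Python scripts to look and compute and a tool call to move; the robot and the scene stay as the last step left them, time stands still between calls to the robot, and variables do not carry over. Pictures are saved under pics/ and viewed, at most 10 in all, crops included, and the job is handed in when it is done.

Besides the shell and the picture viewer there is one more tool, called as name(argument=value, ...) on one line, values as JSON. send_rows: Moves the arm, as the interface text tells. Its arguments: {"type":"object","properties":{"steps":{"type":"array"},"newtons":{"type":"number"}},"required":["steps"]}

```bash
mkdir -p pics; ls
python3 - <<'E'
from rig import *
import cv2
s=get_state();print({k:s[k] for k in('clock','position','ee_rot','width')},pinch_z)
for n in('scene','top'):
    d=get_image(n);cv2.imwrite(f'pics/{n}0.png',d['color'][:,:,::-1]);print(n,d['mtx'].tolist(),d['T'].round(4).tolist())
d=get_image('wrist');print(d['mtx'],d['mount'])
E
```

```text
pics
{'clock': 0.0, 'position': array([0.16959865, 0.54884665, 0.23041418]), 'ee_rot': array([-2.36732377e-04,  1.49318782e-01,  9.88788650e-01, -9.22184480e-04]), 'width': 0.08485968416208313} 0.0187
scene [[382.71716058456553, 0.0, 275.9634034661418], [0.0, 382.71716058456553, 208.6983518109231], [0.0, 0.0, 1.0]] [[0.5455, 0.5178, -0.659, 1.1071], [0.8381, -0.3386, 0.4278, -0.3827], [-0.0016, -0.7857, -0.6186, 0.6472], [0.0, 0.0, 0.0, 1.0]]
top [[516.5021062561516, 0.0, 277.50923754049836], [0.0, 516.5021062561516, 205.25946197875646], [0.0, 0.0, 1.0]] [[0.0297, -0.9939, 0.1065, 0.4123], [-0.9995, -0.028, 0.0175, -0.0113], [-0.0144, -0.107, -0.9942, 1.1696], [0.0, 0.0, 0.0, 1.0]]
[[325.1922621   0.        280.8692244]
 [  0.        325.1922621 210.7036709]
 [  0.          0.          1.       ]] [[-3.09775946e-04 -9.51706069e-01 -3.07010526e-01  7.78514420e-02]
 [ 9.99999942e-01 -2.50806513e-04 -2.31529022e-04 -2.49632503e-04]
 [ 1.43347335e-04 -3.07010580e-01  9.51706091e-01 -1.42618990e-01]
 [ 0.00000000e+00  0.00000000e+00  0.00000000e+00  1.00000000e+00]]
```

View pics/scene0.png

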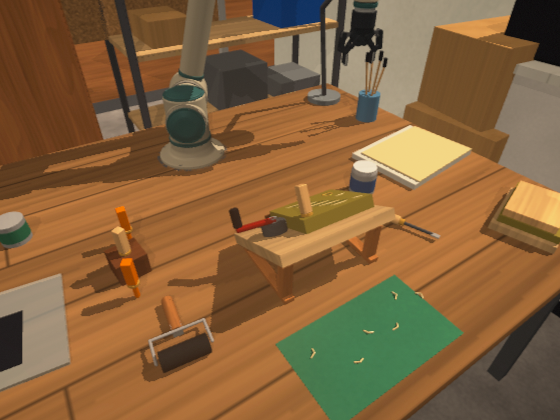

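View pics/top0.png

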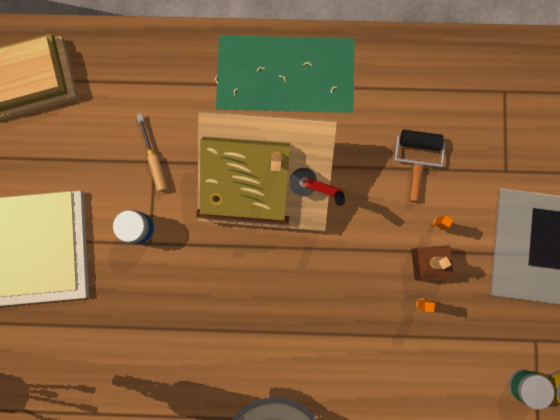

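The scene view shows the pin in the stand at the right with an orange look-alike on each side of it. The top view shows the stand near (434,264), the empty hole near (216,199), the twin pin near (277,160) and the clamp knob near (340,198).

Run:
```python
import cv2
i=cv2.imread('pics/top0.png')
a=cv2.resize(i[110:240,190:350],None,fx=4,fy=4,interpolation=cv2.INTER_CUBIC)
cv2.imwrite('pics/a.png',a)
b=cv2.resize(i[205:315,400:470],None,fx=5,fy=5,interpolation=cv2.INTER_CUBIC)
j=cv2.imread('pics/scene0.png')
c=cv2.resize(j[200:310,95:175],None,fx=5,fy=5,interpolation=cv2.INTER_CUBIC)
cv2.imwrite('pics/b.png',cv2.hconcat([b,c]))
```

```text
(no output)
```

View pics/a.png

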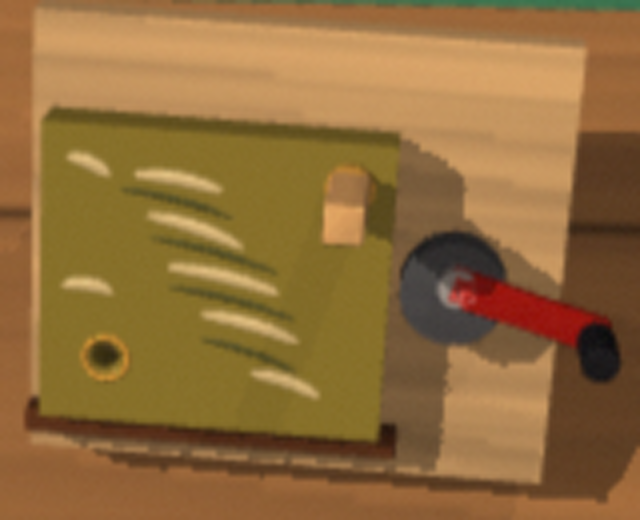

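View pics/b.png

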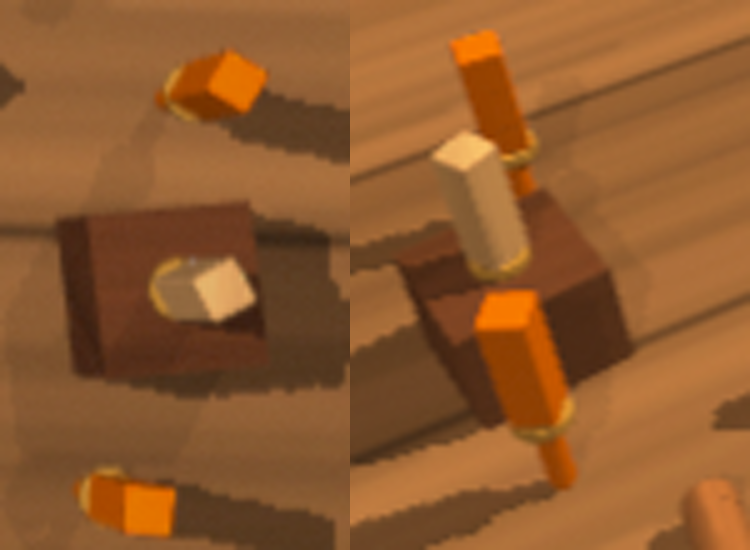

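Crop a shows the ring centre at (105,357), the twin's handle top at (344,224), the knob top near (599,345) and the hinge at (458,290). Crop b shows the pin's handle top at (224,290) and its collar at about (170,290).

Run:
```python
import cv2
j=cv2.imread('pics/scene0.png')
cv2.imwrite('pics/c.png',cv2.resize(j[170:300,225:405],None,fx=4,fy=4,interpolation=cv2.INTER_CUBIC))
```

```text
(no output)
```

View pics/c.png

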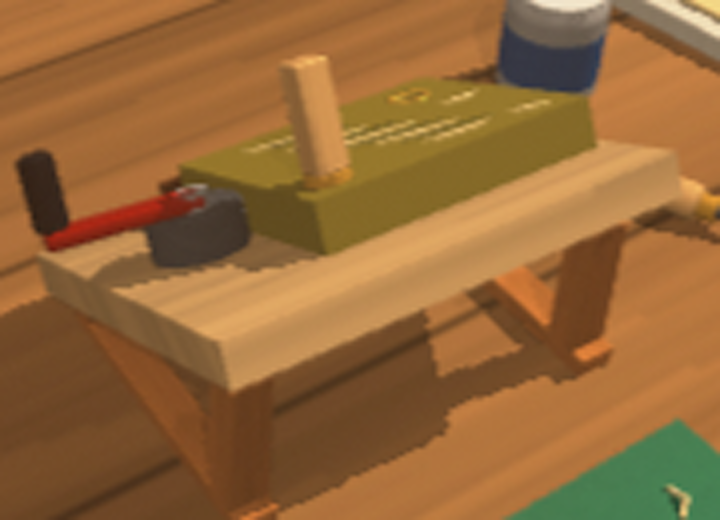

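Crop c (scene) shows the block's top corners at (182,166), (320,196), (588,96) and (420,80), the ring at (410,96), the twin's handle top at (304,62) and the knob's top near (37,157). The clamp is nearly open.

```bash
cat > h.py <<'E'
import numpy as np, cv2
from scipy.spatial.transform import Rotation as R
from scipy.optimize import least_squares
K={'s':np.array([[382.717,0,275.963],[0,382.717,208.698],[0,0,1]]),'t':np.array([[516.502,0,277.509],[0,516.502,205.259],[0,0,1]])}
T={'s':np.array([[0.5455,0.5178,-0.659,1.1071],[0.8381,-0.3386,0.4278,-0.3827],[-0.0016,-0.7857,-0.6186,0.6472],[0,0,0,1]]),
't':np.array([[0.0297,-0.9939,0.1065,0.4123],[-0.9995,-0.028,0.0175,-0.0113],[-0.0144,-0.107,-0.9942,1.1696],[0,0,0,1]])}
def proj(c,P):
    p=(np.atleast_2d(P)-T[c][:3,3])@T[c][:3,:3]; p=p@K[c].T; return p[:,:2]/p[:,2:]
def full(o,s,p): return np.array(o)+(np.array(p,float)+.5)/s-.5
def Rb(yaw): return (R.from_euler('z',yaw)*R.from_euler('y',-.48)).as_matrix()
E
python3 - <<'E'
from h import *
A=lambda p:full((190,110),4,p); C=lambda p:full((225,170),4,p)
loc=np.array([[-.08,-.09,0],[.08,-.09,0],[.08,.09,0],[-.08,.09,0]])
oc=A([[380,440],[398,148],[45,120],[40,414]]); sc=C([[182,166],[320,196],[588,96],[420,80]])
def res(p,full=False):
    M=Rb(p[3]);c=p[:3];W=c+loc@M.T
    ring=c+M@[p[4],p[5],0];tw=c+M@[p[6],p[7],.066]
    kn=c+M@[p[8],p[9],.05]
    r=[proj('t',W)-oc,proj('s',W)-sc,proj('t',ring)-A([105,357]),proj('s',ring)-C([410,96]),proj('t',tw)-A([344,224]),proj('s',tw)-C([304,62]),proj('t',kn)-A([600,360]),proj('s',kn)-C([37,157])]
    return np.vstack(r) if full else np.vstack(r).ravel()
f=least_squares(res,[.5,.05,.15,0,-.05,.05,.05,-.05,0,-.17],loss='soft_l1');p=f.x
print(p.round(4));print(res(p,True).round(2).tolist())
M=Rb(p[3])
print('socket',p[:3]+M@[p[4],p[5],0],'twin foot',p[:3]+M@[p[6],p[7],0],'knob',p[:3]+M@[p[8],p[9],.032])
g=least_squares(lambda w:np.r_[(proj('t',w)-full((400,205),5,[224,290])).ravel(),(proj('s',w)-full((95,200),5,[117,150])).ravel()],[.4,-.3,.12])
print('pin top',g.x,g.fun.round(2))
# handle edges to world yaw at z=.121
def un(px,z):
    d=T['t'][:3,:3]@np.linalg.inv(K['t'])@np.r_[px,1];o=T['t'][:3,3];return o+d*(z-o[2])/d[2]
q=[un(full((400,205),5,c),.121) for c in([192,288],[236,257],[257,297],[213,323])]
print('pin top z=.121',un(full((400,205),5,[224,290]),.121))
for i in range(4):
    d=q[(i+1)%4]-q[i];print(np.linalg.norm(d),np.degrees(np.arctan2(d[1],d[0])))
E
```

```text
[ 0.5744  0.0796  0.1145 -0.0457 -0.0448  0.0561  0.0578 -0.067  -0.0076
 -0.197 ]
[[-0.48, -0.15], [0.19, -0.41], [-0.69, 0.27], [0.15, 0.09], [-0.76, -0.05], [-0.87, 1.6], [0.22, -0.08], [0.51, -0.72], [0.01, 0.08], [0.12, 0.25], [-0.04, -0.07], [-0.11, -0.15], [0.07, 0.01], [0.05, -0.1]]
socket [0.53725666 0.13747544 0.09383852] twin foot [0.62258402 0.01029641 0.14123972] knob [ 0.54389934 -0.11623523  0.13940513]
pin top [ 0.41852254 -0.33234609  0.11587383] [-0.33 -0.1  -0.35 -0.02]
pin top z=.121 [ 0.41827149 -0.33142548  0.121     ]
0.021882655669063788 -53.794315869646475
0.017804085625386046 -152.18552949083661
0.020721676049501248 121.72078126947824
0.01605201831677037 31.296263026644933
```

Run:
```python
from h import *
def un(px,z):
    d=T['t'][:3,:3]@np.linalg.inv(K['t'])@np.r_[px,1];o=T['t'][:3,3];return o+d*(z-o[2])/d[2]
def tri(t,s): 
    g=least_squares(lambda w:np.r_[(proj('t',w)-t).ravel(),(proj('s',w)-s).ravel()],[.4,-.3,.1]);return g.x.round(4),g.fun.round(1)
B=lambda p:full((400,205),5,p);S=lambda p:full((95,200),5,[p[0]-350,p[1]])
print(tri(B([239,82]),S([475,45])),tri(B([150,510]),S([506,312])))
print('tin',un([130,226],.085))
def tool(yang):
    y=np.array([np.cos(yang),np.sin(yang),0]);z=np.array([0,0,-1.]);return np.c_[np.cross(y,z),y,z]
from rig import get_state
s=get_state();q=s['ee_rot'];M=R.from_quat([*q[1:],q[0]]).as_matrix();print(M.round(3))
tgt=np.array([.4185,-.332,.20]);print('cm tool',(M.T@(tgt-s['position'])*100).round(2))
```

```text
(array([ 0.4923, -0.3166,  0.2132]), array([4. , 1.3, 4.1, 0.2])) (array([ 0.3188, -0.3423, -0.0618]), array([-4.3, -1.4, -4.8, -0.3]))
tin [0.47567789 0.31790829 0.085     ]
[[-0.955  0.295 -0.001]
 [ 0.295  0.955 -0.001]
 [ 0.    -0.001 -1.   ]]
cm tool [-49.79 -76.82   3.16]
```

send_rows(steps=[1,-2.5,-3.85,0,0,1,-2.5,-3.85,0,0,1,-2.5,-3.85,0,0,1,-2.5,-3.85,0,0,1,-2.5,-3.85,0,0,1,-2.5,-3.85,0,0,1,-2.5,-3.85,0,0,1,-2.5,-3.85,0,0,1,-2.5,-3.85,0,0,1,-2.5,-3.85,0,0,1,-2.5,-3.85,0,0,1,-2.5,-3.85,0,0], newtons=25)

```text
clock: 1.35
position: [0.3199, 0.0176, 0.2314]
ee_rot: [0.001, 0.149, 0.989, 0.0]
contact_force: [1.4, 0.6, 0.3]
width: 0.0853
gripper_force: 0.0
```

send_rows(steps=[1,-2.5,-3.85,0,0,1,-2.5,-3.85,0,0,1,-2.5,-3.85,0,0,1,-2.5,-3.85,0,0,1,-2.5,-3.85,0,0,1,-2.5,-3.85,0,0,1,-2.5,-3.85,0,0,1,-2.5,-3.85,0,0,1,0,0,0,8.5,1,0,0,0,8.5,1,0,0,0,8.5,1,0,0,0,8.5])

```text
clock: 2.55
position: [0.4199, -0.334, 0.2307]
ee_rot: [-0.001, 0.435, 0.901, 0.0]
contact_force: [-0.5, 1.1, -0.7]
width: 0.0857
gripper_force: 0.0
```

send_rows(steps=[1,0,0,0,8.5,1,0,0,0,8.5,1,0,0,0,8.5,1,0,0,0,8.5,1,0,0,0,8.5,1,0,0,0,8.5,1,0,0,0,8.5,1,0,0,0,8.5,1,0,0,0,8.5,1,0,0,0,8.5,1,0,0,0,8.5,1,0,0,0,0])

```text
clock: 3.75
position: [0.42, -0.3338, 0.231]
ee_rot: [-0.0, 0.953, 0.304, -0.0]
contact_force: [-0.3, -0.1, 0.9]
width: 0.0857
gripper_force: 0.0
```

Run:
```python
from h import *
from rig import *
def tri(t,s): 
    g=least_squares(lambda w:np.r_[(proj('t',w)-t).ravel(),(proj('s',w)-s).ravel()],[.4,-.3,.1]);return g.x.round(4),g.fun.round(1)
B=lambda p:full((400,205),5,p);S=lambda p:full((95,200),5,[p[0]-350,p[1]])
print(tri(B([239,82]),S([506,312])),tri(B([150,510]),S([475,45])))
s=get_state();q=s['ee_rot'];M=R.from_quat([*q[1:],q[0]]).as_matrix()
print(s['clock'],s['position'],s['qpos'].round(2),'yang',np.degrees(np.arctan2(M[1,1],M[0,1])))
print('cm tool to pin',(M.T@(np.array([.4185,-.332,.20])-s['position'])*100).round(2))
cv2.imwrite('pics/w1.png',get_image('wrist')['color'][:,:,::-1])
```

```text
(array([ 0.5042, -0.344 ,  0.0999]), array([-0.2, -0.1, -0.2, -0. ])) (array([ 0.3288, -0.3071,  0.102 ]), array([0.1, 0. , 0.1, 0. ]))
3.75 [ 0.41997373 -0.33375779  0.23095543] [-0.8   0.22  1.59  0.    1.34  0.15] yang -54.65738437601038
cm tool to pin [-0.02 -0.23  3.1 ]
```

View pics/w1.png

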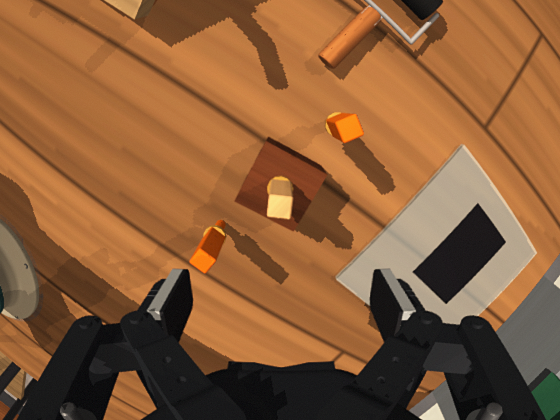

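The wrist view shows the pin's handle top at (280,207), almost on the tool axis, so the measured position holds. Its edges call for about 3° more roll.

send_rows(steps=[1,-0.1,-0.1,2,3,1,0,0,3,0,1,0,0,3,0,1,0,0,3,0,1,0,0,3,0,1,0,0,1.3,0,-1,0,0,0,0,-1,0,0,0,0,-1,0,0,0,0,-1,0,0,0,0,-1,0,0,0,0,-1,0,0,0,0], newtons=25)

```text
clock: 5.0
position: [0.4192, -0.3342, 0.0793]
ee_rot: [0.001, 0.96, 0.278, 0.0]
contact_force: [-0.5, -0.3, 4.8]
width: 0.0196
gripper_force: 31.4
```

send_rows(steps=[-1,0,0,0,0,-1,0,0,0,0,-1,0,0,0,0,-1,0,0,0,0,-1,0,0,0,0,-1,0,0,0,0])

```text
clock: 5.6
position: [0.4192, -0.3342, 0.0793]
ee_rot: [0.001, 0.96, 0.278, 0.0]
contact_force: [-0.3, 0.5, 6.8]
width: 0.0197
gripper_force: 31.5
```

send_rows(steps=[-1,0,0,-1,0,-1,0,0,-1,0,-1,0,0,-0.8,0,-1,-0.4,0,0,0,-1,-0.4,0,0,0,-1,-0.4,0,0,0,-1,-0.4,0,0,0,-1,-0.4,0,0,0,-1,-0.4,0,0,0,-1,-0.4,0,0,0,-1,-0.4,0,0,0,-1,-0.4,0,0,0])

```text
clock: 6.8
position: [0.3879, -0.3529, 0.1061]
ee_rot: [-0.0, 0.96, 0.278, -0.0]
contact_force: [4.0, 3.1, -1.8]
width: 0.0194
gripper_force: 30.7
```

Run:
```python
from h import *
from rig import *
s=get_state();print(s['position'],s['contact_force'],s['width'])
a=get_image('scene')['color'][:,:,::-1][190:310,60:190]
b=get_image('wrist')['color'][:,:,::-1][130:330,130:430]
cv2.imwrite('pics/d.png',cv2.hconcat([cv2.resize(a,(433,400)),cv2.resize(b,(360,240)).copy() if 0 else cv2.resize(b,(367,400))]))
```

```text
[ 0.38789537 -0.35291481  0.10607884] [ 3.9906207   3.13762104 -1.77800768] 0.01937002316206487
```

View pics/d.png

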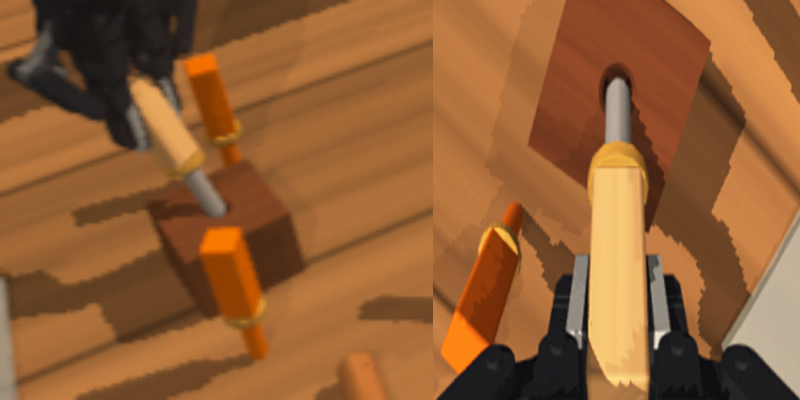

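The pin is leaning about 0.47 rad in the grip, towards the tool's -x. Next I lift it out and carry it over.

send_rows(steps=[-1,0,0,-3,0,-1,0,0,-4.5,0,-1,0,0,-4.5,0,-1,0,0,-1.5,0,-1,3,-3.2,0,0,-1,3,-3.2,0,0,-1,3,-3.2,0,0,-1,3,-3.2,0,0,-1,3,-3.2,0,0,-1,3,-3.2,0,0,-1,3,-3.2,0,0,-1,3,-3.2,0,0])

```text
clock: 8.1
position: [0.4539, -0.0084, 0.2416]
ee_rot: [0.002, 0.96, 0.278, -0.001]
contact_force: [1.3, -0.4, -0.7]
width: 0.0197
gripper_force: 30.8
```

send_rows(steps=[-1,3,-3.2,0,0,-1,3,-3.2,0,0,-1,3,-3.2,0,0,-1,0,0,0,8.5,-1,0,0,0,8.5,-1,0,0,0,8.5,-1,0,0,0,8.5,-1,0,0,0,0.9,-1,0,0,0,0])

```text
clock: 9.0
position: [0.479, 0.1199, 0.2414]
ee_rot: [0.001, 1.0, -0.021, 0.0]
contact_force: [0.1, 1.2, -1.2]
width: 0.0196
gripper_force: 30.8
```

```bash
cat >> h.py <<'E'
from rig import get_state,get_image
def tcp():
    s=get_state();q=s['ee_rot'];M=R.from_quat([*q[1:],q[0]]).as_matrix();return s,s['position'],M
def go(t):
    s,p,M=tcp();print(round(s['clock'],2),p.round(4),'yang',np.degrees(np.arctan2(M[1,1],M[0,1])).round(2),'F',s['contact_force'].round(1),'w',s['width'].round(4),'cm tool:',(M.T@(np.array(t)-p)*100).round(2))
E
python3 -c "
from h import *
go([.4921,.1396,.162])"
```

```text
Traceback (most recent call last):
  File "h.py", line 15, in go
    s,p,M=tcp();print(round(s['clock'],2),p.round(4),'yang',np.degrees(np.arctan2(M[1,1],M[0,1])).round(2),'F',s['contact_force'].round(1),'w',s['width'].round(4),'cm tool:',(M.T@(np.array(t)-p)*100).round(2))
                                                                                                                                               ^^^^^^^^^^^^^^^^
AttributeError: 'float' object has no attribute 'round'
```

send_rows(steps=[-1,0.6,-1,2.5,0,-1,0.6,-1,2.5,0,-1,0,0,2,0,-1,0,0,0,0])

```text
clock: 9.4
position: [0.4897, 0.1396, 0.1686]
ee_rot: [0.001, 1.0, -0.021, -0.003]
contact_force: [-1.1, -1.1, -1.8]
width: 0.0194
gripper_force: 30.7
```

```bash
sed -i "s/s\['width'\].round(4)/round(s['width'],4)/" h.py
python3 - <<'E'
from h import *
go([.4921,.1396,.162])
a=get_image('wrist')['color'][:,:,::-1]; print(a.shape)
cv2.imwrite('pics/e0.png',a)
cv2.imwrite('pics/e.png',cv2.resize(a[90:290,180:380],None,fx=3,fy=3,interpolation=cv2.INTER_CUBIC))
E
```

```text
9.4 [0.4897 0.1396 0.1686] yang -92.44 F [-1.1 -1.1 -1.8] w 0.0194 cm tool: [ 0.24 -0.01  0.66]
(420, 560, 3)
```

View pics/e.png

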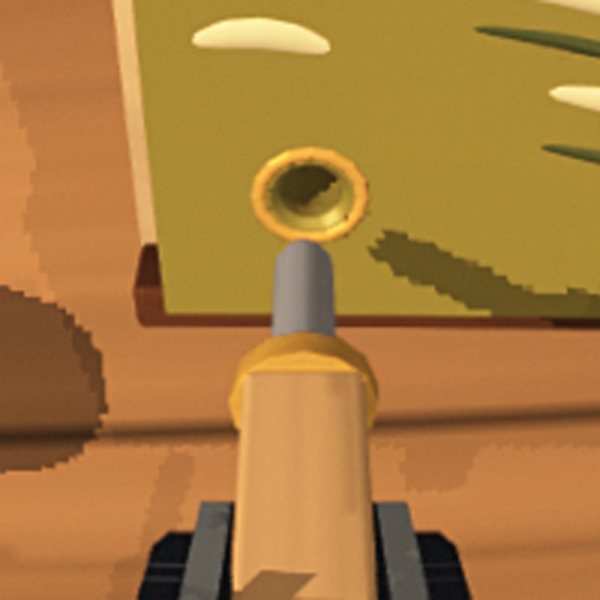

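The wrist view shows the ring centre at crop (311,195) and the shank tip at (304,243), just short of the hole. The tip is laterally about 2 mm off.

```bash
cat >> h.py <<'E'
KW=(325.192,280.869,210.704)
MT=np.array([[-3.1e-4,-.951706,-.307011,.0778514],[1,-2.5e-4,-2.3e-4,-2.5e-4],[1.4e-4,-.307011,.951706,-.142619],[0,0,0,1]])
def wp(P): # tool point -> wrist pixel
    c=MT[:3,:3].T@(np.array(P)-MT[:3,3]);t=np.arctan2(np.hypot(c[0],c[1]),c[2]);u=c[:2]/np.hypot(c[0],c[1]);return np.array(KW[1:])+KW[0]*t*u
def wray(px):
    d=np.array(px)-KW[1:];r=np.hypot(*d);t=r/KW[0];return MT[:3,:3]@np.r_[np.sin(t)*d/r,np.cos(t)]
E
python3 - <<'E'
from h import *
s,p,M=tcp()
S=np.array([.5373,.1375,.0938]);px=full((180,90),3,[311,195]);print('seen',px,'pred',wp(M.T@(S-p)))
o=p+M@MT[:3,3];d=M@wray(px);n=Rb(-.0457)[:,2];k=((S-o)@n)/(d@n);S2=o+d*k;print('socket on plane via wrist',S2.round(4))
print('tip far edge seen',full((180,90),3,[304,240]),'axis col')
for a in(.40,.44,.48,.52):
    ax=np.array([-np.sin(a),0,-np.cos(a)]);G=np.array([0,0,-.0187]);O=G-.043*ax;tip=O-.04*ax;e=np.array([np.cos(a),0,-np.sin(a)])
    print(a,'tip far edge',wp(tip+.004*e).round(1),wp(tip+.005*e).round(1),'tip ctr',wp(tip).round(1),'collar far',wp(O+.013*e).round(1),'seen',full((180,90),3,[305,335]))
E
```

```text
seen [283.33333333 154.66666667] pred [281.57281797 155.21847895]
socket on plane via wrist [0.5377 0.1363 0.094 ]
tip far edge seen [281.         169.66666667] axis col
0.4 tip far edge [281.3 176.7] [281.3 175.4] tip ctr [281.3 181.9] collar far [281.4 207. ] seen [281.33333333 201.33333333]
0.44 tip far edge [281.3 172.5] [281.3 171.2] tip ctr [281.3 177.6] collar far [281.4 205.1] seen [281.33333333 201.33333333]
0.48 tip far edge [281.3 168.4] [281.3 167.1] tip ctr [281.3 173.4] collar far [281.4 203.3] seen [281.33333333 201.33333333]
0.52 tip far edge [281.3 164.3] [281.3 163. ] tip ctr [281.3 169.3] collar far [281.4 201.6] seen [281.33333333 201.33333333]
```

send_rows(steps=[-1,0.51,0.12,1.08,0,-1,0,0,0,0,-1,0.23,0,0.44,0,-1,0.23,0,0.44,0,-1,0.23,0,0.44,0,-1,0.23,0,0.44,0,-1,0,0,0,0])

```text
clock: 10.15
position: [0.5058, 0.1383, 0.142]
ee_rot: [0.0, 1.0, -0.022, -0.001]
contact_force: [0.2, -1.0, -2.7]
width: 0.0195
gripper_force: 30.6
```

```bash
python3 -c "
from h import *
go([.5179,.1372,.1134])"
```

```text
10.15 [0.5058 0.1383 0.142 ] yang -92.58 F [ 0.2 -1.  -2.7] w 0.0195 cm tool: [1.21 0.05 2.86]
```

send_rows(steps=[-1,0.1,0,0.4,0,-1,0.18,0,0.44,0,-1,0.2,0,0.44,0,-1,0,0,0,0])

```text
clock: 10.55
position: [0.5112, 0.1381, 0.1294]
ee_rot: [0.0, 1.0, -0.022, 0.0]
contact_force: [-0.5, -2.5, -3.3]
width: 0.0197
gripper_force: 30.6
```

Run:
```python
from h import *
go([.5179,.1372,.1134])
a=get_image('wrist')['color'][:,:,::-1]
b=get_image('scene')['color'][:,:,::-1]
cv2.imwrite('pics/f.png',cv2.hconcat([cv2.resize(a[110:290,190:370],(400,400)),cv2.resize(b[150:270,260:380],(400,400))]))
```

```text
10.55 [0.5112 0.1381 0.1294] yang -92.58 F [-0.5 -2.5 -3.3] w 0.0197 cm tool: [0.67 0.06 1.6 ]
```

View pics/f.png

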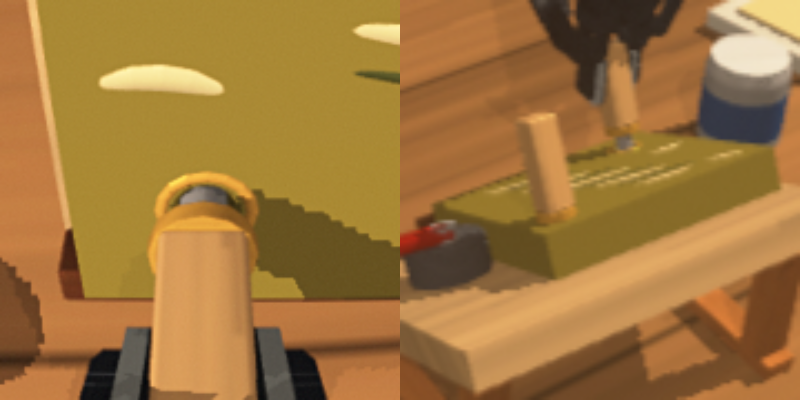

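The shank is well inside the ring, with the collar about 18 mm above the wood. I keep pushing along the axis.

send_rows(steps=[-1,0.18,0.03,0.4,0,-1,0.18,0.03,0.4,0,-1,0.18,0,0.4,0,-1,0.18,0,0.4,0,-1,0.05,0,0.1,0,-1,0,0,0,0])

```text
clock: 11.25
position: [0.515, 0.1377, 0.1162]
ee_rot: [-0.0, 1.0, -0.022, -0.003]
contact_force: [-14.8, -2.1, 25.8]
width: 0.0198
gripper_force: 34.3
```

```bash
python3 -c "
from h import *
go([.5179,.1372,.1134])"
```

```text
11.25 [0.515  0.1377 0.1162] yang -92.57 F [-14.8  -2.1  25.8] w 0.0198 cm tool: [0.3  0.04 0.28]
```

send_rows(steps=[-1,0.05,0,0.1,0,-1,0.05,0,0.1,0,-1,0,0,0,0,-1,0,0,0,0])

```text
clock: 11.65
position: [0.515, 0.1377, 0.1159]
ee_rot: [-0.0, 1.0, -0.022, -0.003]
contact_force: [-19.1, -1.4, 36.8]
width: 0.0194
gripper_force: 35.8
```

```bash
python3 -c "
from h import *
go([.5179,.1372,.1134])"
```

```text
11.65 [0.515  0.1377 0.1159] yang -92.57 F [-19.1  -1.4  36.8] w 0.0194 cm tool: [0.3  0.04 0.24]
```

send_rows(steps=[-1,-0.13,0,-0.25,0,1,0,0,0,0,1,0,0,0,0,1,0,0,0,0,1,0,0,0,0,1,0,0,0,0,1,0,0,0,0,1,0,0,-2,0,1,0,0,-4,0,1,0,0,-4,0,1,-2,0,-2,0,1,0,0,0,0])

```text
clock: 12.85
position: [0.4984, 0.1387, 0.2369]
ee_rot: [-0.001, 1.0, -0.022, 0.003]
contact_force: [0.3, -0.0, -0.5]
width: 0.0852
gripper_force: 0.0
```

Run:
```python
from h import *
go([.5179,.1372,.1134])
a=get_image('wrist')['color'][:,:,::-1]
b=get_image('scene')['color'][:,:,::-1]
c=get_image('top')['color'][:,:,::-1]
cv2.imwrite('pics/top9.png',c)
l=cv2.resize(a[60:260,180:380],(400,400));m=cv2.resize(b[160:260,220:395],(400,229));
cv2.imwrite('pics/g.png',cv2.hconcat([l,cv2.vconcat([m,cv2.resize(a,(400,300))[60:231]])]))
```

```text
12.85 [0.4984 0.1387 0.2369] yang -92.55 F [ 0.3 -0.  -0.5] w 0.0852 cm tool: [ 1.88  0.08 12.36]
```

View pics/g.png

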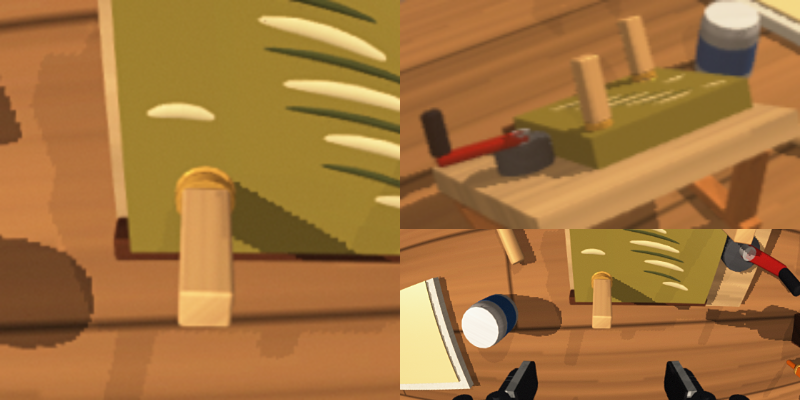

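The pin is home: its collar covers the ring and it stands like its twin. The clamp is still open. Next I plan the knob push, with shut fingers following the arc from behind.

```bash
cat > arc.py <<'E'
from h import *
B=np.array([.5744,.0796,.1145]);M0=Rb(-.0457);n=M0[:,2];piv=np.array([.011,-.124,.032])
ang=np.radians(125.4);m=np.array([np.cos(ang),np.sin(ang),0])
y=np.radians(-144.6);Mt=np.c_[[-np.sin(y),np.cos(y),0],[np.cos(y),np.sin(y),0],[0,0,-1]]
def way(q,off):
    k=B+M0@(piv+.075*np.array([-np.sin(q),-np.cos(q),0]));t=k-off*m
    t[2]=k[2]-(n[:2]@(t[:2]-k[:2]))/n[2]-.006;return t
if __name__=='__main__':
    s,p,M=tcp();W=[np.r_[way(.25,.035)[:2],.25],way(.25,.035)]+[way(q,.021) for q in np.arange(.25,1.46,.15)]
    print(np.array(W).round(3).tolist());print('first from now, present tool axes',(M.T@(W[0]-p)*100).round(2))
    print((np.diff(W,axis=0)@Mt*100).round(2).tolist())
E
python3 arc.py
```

```text
[[0.564, -0.144, 0.25], [0.564, -0.144, 0.145], [0.556, -0.133, 0.14], [0.547, -0.129, 0.135], [0.538, -0.123, 0.131], [0.53, -0.117, 0.126], [0.524, -0.108, 0.123], [0.518, -0.099, 0.12], [0.514, -0.089, 0.117], [0.511, -0.078, 0.115], [0.51, -0.067, 0.114]]
first from now, present tool axes [ 7.88 27.93 -1.74]
[[0.0, 0.0, 10.54], [-1.4, -0.0, 0.45], [-0.86, 0.52, 0.49], [-0.95, 0.38, 0.46], [-1.02, 0.23, 0.42], [-1.06, 0.08, 0.37], [-1.08, -0.08, 0.31], [-1.07, -0.24, 0.25], [-1.04, -0.39, 0.18], [-0.99, -0.53, 0.1]]
```

send_rows(steps=[-1,0,0,-1.8,0,-1,1.12,4,0,0,-1,1.12,4,0,0,-1,1.12,4,0,0,-1,1.12,4,0,0,-1,1.12,4,0,0,-1,1.12,4,0,0,-1,1.12,4,0,0])

```text
clock: 13.8
position: [0.564, -0.1468, 0.2492]
ee_rot: [-0.001, 1.0, -0.023, -0.002]
contact_force: [1.3, -0.7, 0.5]
width: -0.0
gripper_force: 0.0
```

send_rows(steps=[-1,0,0,0,8.5,-1,0,0,0,8.5,-1,0,0,0,8.5,-1,0,0,0,8.5,-1,0,0,0,8.5,-1,0,0,0,8.5,-1,0,0,0,1,-1,0,0,0,0])

```text
clock: 14.6
position: [0.5639, -0.145, 0.25]
ee_rot: [0.0, 0.889, -0.457, -0.001]
contact_force: [-1.5, -0.6, -0.1]
width: 0.0003
gripper_force: 0.0
```

Run:
```python
from arc import *
go(way(.25,.035))
a=get_image('wrist')['color'];cv2.imwrite('pics/k.png',a[:,:,::-1])
s,p,M=tcp();px=[]
for q in(.15,.25,.35):
    k=B+M0@(piv+.075*np.array([-np.sin(q),-np.cos(q),0]));top=k+.018*n;print(q,'pred knob top',wp(M.T@(top-p)).round(),'base',wp(M.T@(k-.024*n-p)).round())
dark=(a.max(2)<45).astype(np.uint8);red=((a[...,0]>130)&(a[...,1]<40)).astype(np.uint8)
for nm,b in(('dark',dark),('red',red)):
    N,_,st,c=cv2.connectedComponentsWithStats(b)
    for i in range(1,N):
        if st[i,4]>150:print(nm,st[i].tolist(),c[i].round())
```

```text
14.6 [ 0.5639 -0.145   0.25  ] yang -144.44 F [-1.5 -0.6 -0.1] w 0.0003 cm tool: [-1.000e-02 -8.000e-02  1.053e+01]
0.15 pred knob top [283. 255.] base [266. 225.]
0.25 pred knob top [288. 259.] base [271. 229.]
0.35 pred knob top [293. 264.] base [275. 233.]
dark [235, 0, 58, 34, 1125] [260.  13.]
dark [515, 0, 25, 16, 212] [527.   5.]
dark [68, 225, 427, 195, 38077] [283. 362.]
dark [532, 387, 28, 33, 221] [546. 405.]
dark [510, 393, 32, 27, 163] [528. 406.]
red [206, 221, 67, 63, 1203] [240. 254.]
```

The red bar's end in the wrist image at about (273,221) agrees with the predicted knob base (271,229), so I go down and push.

send_rows(steps=[-1,0,0,4,0,-1,0,0,4,0,-1,0,0,2.5,0,-1,-0.7,0,0.2,0,-1,-0.7,0,0.2,0,-1,-0.43,0.26,0.25,0,-1,-0.43,0.26,0.25,0,-1,-0.47,0.19,0.23,0,-1,-0.47,0.19,0.23,0,-1,0,0,0,0])

```text
clock: 15.65
position: [0.5369, -0.1239, 0.133]
ee_rot: [0.0, 0.889, -0.458, -0.001]
contact_force: [-0.8, -2.1, 0.1]
width: 0.0001
gripper_force: 0.6
```

Run:
```python
from arc import *
go(way(.55,.021))
a=get_image('top')['color'];b=cv2.imread('pics/top9.png')[:,:,::-1]
for c in(b,a):
    r=(c[105:240,280:360,0]>110)&(c[105:240,280:360,1]<30);print(r.sum(),np.argwhere(r).min(0),np.argwhere(r).max(0))
```

```text
15.65 [ 0.5369 -0.1239  0.133 ] yang -144.57 F [-0.8 -2.1  0.1] w 0.0001 cm tool: [ 0.04 -0.13  0.24]
220 [76 25] [90 59]
75 [78 26] [88 37]
```

Contact force is small, and the path is being followed. I continue along the arc.

send_rows(steps=[-1,-0.5,0.05,0.3,0,-1,-0.5,0.05,0.3,0,-1,-0.53,0.04,0.2,0,-1,-0.53,0.04,0.2,0,-1,-0.54,-0.04,0.15,0,-1,-0.54,-0.04,0.15,0,-1,-0.53,-0.12,0.12,0,-1,-0.53,-0.12,0.12,0,-1,-0.52,-0.2,0.1,0,-1,-0.52,-0.2,0.1,0,-1,0,0,0,0])

```text
clock: 16.8
position: [0.5118, -0.0771, 0.1155]
ee_rot: [-0.0, 0.889, -0.458, -0.0]
contact_force: [-0.4, -0.4, -0.7]
width: -0.0001
gripper_force: 0.0
```

Run:
```python
from arc import *
go(way(1.3,.021));go(way(1.45,.021))
```

```text
16.8 [ 0.5118 -0.0771  0.1155] yang -144.55 F [-0.4 -0.4 -0.7] w -0.0001 cm tool: [0.05 0.14 0.01]
16.8 [ 0.5118 -0.0771  0.1155] yang -144.55 F [-0.4 -0.4 -0.7] w -0.0001 cm tool: [-0.94 -0.39  0.12]
```

send_rows(steps=[-1,-0.4,-0.18,0.05,0,-1,-0.4,-0.18,0.05,0,-1,-0.25,-0.1,0,0,-1,0,0,0,0])

```text
clock: 17.2
position: [0.5102, -0.067, 0.1147]
ee_rot: [-0.0, 0.889, -0.458, 0.0]
contact_force: [1.3, -1.8, -0.5]
width: 0.0002
gripper_force: 1.0
```

send_rows(steps=[-1,-0.2,0,0,0,-1,-0.2,0,0,0,-1,0,0,0,0])

```text
clock: 17.5
position: [0.5101, -0.0663, 0.1152]
ee_rot: [0.001, 0.889, -0.458, 0.004]
contact_force: [3.4, -7.9, -3.8]
width: -0.0
gripper_force: 3.8
```

Run:
```python
from arc import *
go(way(1.45,.021))
a=get_image('scene')['color'][160:270,215:300]
r=(a[...,0]>100)&(a[...,1]<35);w=np.argwhere(r);print(r.sum(),w.min(0),w.max(0))
```

```text
17.5 [ 0.5101 -0.0663  0.1152] yang -144.52 F [ 3.4 -7.9 -3.8] w -0.0 cm tool: [0.03 0.1  0.09]
20 [57 37] [61 51]
```

The force rises where the stop at 1.45 rad should be, so the clamp is closed. I back off, lift and check.

send_rows(steps=[-1,1,0,0,0,-1,1.5,0,-0.5,0,-1,0,0,-4,0,-1,0,0,-4,0,-1,0,0,-4,0,-1,4,2,0,0,-1,4,2,0,0,-1,4,2,0,0,-1,0,0,0,0])

```text
clock: 18.45
position: [0.5436, -0.2224, 0.2393]
ee_rot: [0.001, 0.888, -0.461, 0.001]
contact_force: [0.0, 0.7, -0.1]
width: -0.0002
gripper_force: 0.0
```

Run:
```python
from arc import *
go(way(1.45,.021))
for nm,c in(('top','t'),('scene','s')):
    a=get_image(nm)['color'].astype(int);r=(a[...,0]>110)&(a[...,1]<45)&(a[...,2]<60)
    sl=np.zeros_like(r);
    if c=='t': sl[140:225,285:360]=1
    else: sl[190:260,220:300]=1
    w=np.argwhere(r&sl)[:,::-1];print(nm,len(w),'mean',w.mean(0).round(1),w.min(0),w.max(0))
    for q in(.25,1.2,1.3,1.45):
        d=np.array([-np.sin(q),-np.cos(q),0]);e=[proj(c,B+M0@(piv+[0,0,-.024]+t*d)).round(1)[0] for t in(.02,.06)];print(q,e)
for nm,f in(('twin/pin',None),):
    a=get_image('top')['color'];b=cv2.imread('pics/top9.png')[:,:,::-1]
    d=np.abs(a.astype(int)-b).max(2)
    print('pin area diff',(d[190:232,200:235]>40).sum(),'tin diff',(d[205:250,110:160]>40).sum())
```

```text
18.45 [ 0.5436 -0.2224  0.2393] yang -144.86 F [ 0.   0.7 -0.1] w -0.0002 cm tool: [-14.69  -6.15  12.46]
top 263 mean [304.4 198.1] [300 182] [309 214]
0.25 [array([312.8, 184.2]), array([331.3, 190.2])]
1.2 [array([306.3, 190.1]), array([311.9, 207.5])]
1.3 [array([305.4, 190.3]), array([309. , 208.1])]
1.45 [array([303.9, 190.5]), array([304.7, 208.6])]
scene 67 mean [260.5 217.1] [252 214] [269 221]
0.25 [array([264.2, 220.2]), array([246.1, 225.5])]
1.2 [array([266.4, 217.5]), array([253.7, 217.4])]
1.3 [array([267. , 217.2]), array([255.6, 216.5])]
1.45 [array([268.1, 216.7]), array([258.7, 215.1])]
pin area diff 721 tin diff 715
```

Run:
```python
from arc import *
from rig import sign_off
S=np.array([.5377,.1363,.094]);tw=np.array([.6226,.0103,.1412])
a=get_image('top')['color'].astype(int)
m=((a[...,0]>190)&(a[...,1]>140)&(a[...,2]>80)&(a[...,2]<170)).astype(np.uint8)
for P in(S,tw):
    c=proj('t',P+.066*n)[0];x,y=c.round().astype(int);w=np.argwhere(m[y-9:y+10,x-9:x+10])[:,::-1]+[x-9,y-9];print('pred',c.round(1),'seen',w.mean(0).round(1),len(w))
s=get_state();print(s['contact_force'].round(1),s['qd'].round(3));print(sign_off())
```

```text
pred [211.2 210.4] seen [209.5 212.6] 47
pred [275.6 165.6] seen [274.9 165.2] 78
[-0.6  0.3 -0.8] [ 0.019 -0.01   0.008 -0.005 -0.006  0.002]
the job is handed in; nothing more can be done
None
```

The pin is pushed home with its collar on the wood, and the clamp was then swung to its stop at about 1.45 rad. The arm is clear of everything and the job is handed in at about 18.6 s; no verdict was returned. The last image check put the pin's handle top 2–3 pixels (about 5 mm) from its predicted position, while the twin pin's matched within 1 pixel.

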